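# Probe in the vial, stirrer key held half down

## Task

Take the slim water probe out of its stand and push it down into the narrow glass vial on the stirrer until its collar sits on the vial's mouth, then let it go. Then press the stirrer's spring-loaded round key half-way down (10 mm of its 20 mm travel, the slow-stir position), never right to the bottom, and finish while holding it there: the program ends with the robot still pressing the key. Leave the brush, bowl and all the other things on the ledge where they are.

Things in the scene. Friction and masses are not known exactly. Their poses are not given: they have to be found in the camera images.
- probe_grip (a point): Centre of the water probe's handle, where to grip it. The probe (about 50 g) hangs upright by its collar in one of two similar round metal stands, z up along it. Handle: plain black cylinder 18 mm in diameter, 50 mm tall (this point half-way up, 108 mm above the ledge at the start). Below it a black collar 21 mm in diameter, 5 mm thick, then a steel shaft 9 mm in diameter, 62 mm long.
- probe_tip (a point): Bottom end of the probe's shaft (tapered over the last 10 mm from 9 to 4 mm), 92 mm straight below probe_grip.
- probe_collar (a point): Underside of the probe's collar, on its axis, 62 mm above the tip and 30 mm below probe_grip. It rests on the vial's mouth when the probe is fully home.
- vial_mouth (a point): Centre of the mouth of the clear glass vial, 110 mm above the ledge, z up, x and y as the stirrer's. The vial is fixed upright on the stirrer: 22 mm outside, bore 14 mm, 70 mm deep inside, so the shaft goes in fully without touching the bottom. It stands near the stirrer's end on the robot's left, 140 mm from the key.
- key_top (a point): Centre of the top face of the stirrer's key: a grey round disc 40 mm in diameter, 10 mm thick, on a steel stem that goes straight down into a short grey guide tube, near the stirrer's end on the robot's right. At rest its top is 80 mm above the ledge; half-way (10 mm down) at 70 mm, right at the bottom at 60 mm. The point moves with the key.
- key (a joint): Travel of the key in m: 0 at rest (up), grows as it is pressed straight down, 0.020 at the bottom stop. A spring pushes it back up: about 2 N at rest, 5 N at half travel, 8 N at the bottom. It does not latch.
- stirrer: The stirrer: flat white box fixed to the ledge, 100 mm wide (x), 240 mm long (y), 35 mm high; origin at the centre of its underside, y towards the vial's end. The vial is at y = +70 mm, the key at y = -70 mm.
- probe: The same water probe as a body; origin at its tip, z up along it.
- stand_a: The probe's stand, fixed: foot 64 mm in diameter, 8 mm high, then a steel tube 23 mm in diameter with a 13 mm bore, its mouth 78 mm above the ledge; origin under its centre. It may be on the robot's left or right. The probe must rise 65 mm to be clear of it.
- brush: A bystander: a cleaning brush in the other stand, with a wooden ball handle 34 mm in diameter and a wooden collar 27 mm wide; stout white brush 15 mm in diameter below. Its top is about 131 mm above the ledge. The origin is on its axis, about 16 mm above the ledge. The two stands may be on either side.
- bowl: A bystander: glass bowl, 130 mm across, 60 mm high; origin under its centre.
- log: A bystander: black tube-shaped shrimp log, 110 mm long along its x, 50 mm in diameter, lying; origin under its middle.
- jar: A bystander: jar with a blue twist cap, 68 mm in diameter, 85 mm high; origin under its centre.
- dropper: A bystander: small amber bottle, 30 mm in diameter, 65 mm high; origin under its centre.
- scraper: A bystander: grey plastic-handled scraper lying flat, about 170 mm long along its x, 75 mm wide blade end at +x, 14 mm high; its handle reaches 110 mm to -x of the origin.
- cap: A bystander: small black vial cap, 26 mm in diameter, 14 mm high; origin under its centre.

How it is judged:
By the outcome, as a careful person would: the job done as asked, in the order asked, and still so for the second after the job is handed in, while the arm keeps its last pose, push and grip.
It also fails if it takes over 61 s, if anything falls off the work surface, if the arm or the gripper's body presses on something with over 40 N, if the wrist force passes 120 N, or if a joint passes its speed limit or range.

## Robot

A 7-joint arm with a two-finger parallel gripper is mounted at the origin on the work surface. World frame = base frame: x ahead of the robot, y to its left, z up, the work surface at z = 0. Lengths are in m, angles in rad, forces in N, time in s.
With the tool pointing down it reaches from about 0.425 to 0.875 m from the base axis. Payload 4.7 kg.
Tool frame: the origin (TCP) lies on the mounting face of the last link; the fingertips stand 182 mm ahead of it and the grasp point (between the pads) lies 164 mm ahead of it; x points along the fingers, y is the direction in which the jaws open and shut, and the axes are right-handed (so a half turn about x gives the same grasp; the last joint's range is limited). The gripper opens to 87 mm and grips with 3 to 60 N. Pads are 19 mm wide; open, the fingers measure 117 mm over their backs; the gripper's body (75 mm by 190 mm) begins 51 mm behind the grasp point.
Start: joints at [1.196, 0.321, -0.07, 1.45, 0.023, 1.371, -0.057], TCP at [0.246, -0.601, 0.405] pointing down, gripper open.
Joint ranges: [-2.86, 2.86], [-0.3, 2.09], [-1.38, 1.24], [0.06, 2.45], [-1.56, 4.7], [0.09, 2.05], [-2.69, 2.69]. Speed limits (rad/s): [2.57, 2.57, 3.14, 3.14, 3.14, 3.14, 3.14].

## Interface

Orientations are given as a rotation vector (axis times angle).
In Python, from bench import monitor, get_image, ctrl gives the robot as it stands.
- The arm moves only by the shell command python3 -m creep 'ROWS' [FORCE]. ROWS is JSON, a list of rows, each a list of 7 numbers: the shift along the tool's x, y, z in mm, then the turn, a rotation vector about the tool's x, y, z in rad, then the finger opening in mm, from 0 to 87. A call has 1 to 5 rows; each row shifts and turns the commanded pose from where the row before left it, along the tool's axes as they then stand; what a row does not reach is not made up. A row lasts 1/10 s, in which the tool goes at most 50 mm and 8.59 degrees, less where a joint would pass 70% of its speed; a pose out of reach is approached as far as the arm can. A call is refused whole if a number of a shift passes 50 or a number of a turn 0.15, either way. A call with a gripper value outside its range is refused whole. The fingers move at their own pace and stop on an object; FORCE is the grip in N (left out, the last holds). Time passes only in rows, so rows that do not move let the fingers close. It gives the time, the measured TCP pose, the force and the opening at its end, in the units of the state.
- monitor.get_state(): the state, without advancing time (a new reading comes with each control period).
- get_image(name): name is "scene" or "top" or "wrist"; returns a dict with "img" (384x512x3 uint8, red, green, blue), "mtx" (3x3 intrinsics, pixels), "D" ([k1, k2, p1, p2, k3] as OpenCV has them; the pictures are not rectified), "view" (4x4, takes a point from world to camera coordinates). Camera axes: x right, y up, looking along -z (the intrinsics and any distortion apply to the point x, -y, -z); pixel columns grow to the right and rows downward; lengths in m; the calibration is good to about 2 mm. A picture is of the moment at which its call begins. There is no depth.
- ctrl.close_job(): hands the job in, once; it reports no verdict.
The state is a dict: "time": time; "joint_positions": joint angles; "qd": joint speeds; "joint_torque": joint torques, N m; "position": TCP position; "tool_rot": TCP orientation; "ft_force": force on the tool from outside, world axes, zero at the start; "torque": the same for the moment, N m; "grip_width": opening from 0.0 (shut) to 1.0 (fully open).
Only numpy, scipy, OpenCV 4.12 (cv2) and the standard library are available. Lean on these libraries where they do the work, as an engineer would, in place of code of your own. Each camera call takes 0.05 s, during which the arm holds its last target.

## Working session

There is one attempt and no reset: what is moved stays moved. The work goes in short steps, Python scripts to look and compute and a shell command to move; the robot and the scene stay as the last step left them, time stands still between calls to the robot, and variables do not carry over. Pictures are saved under pics/ and viewed, and the job is handed in when it is done.

```bash
ls; mkdir -p pics
python3 - <<'E'
from bench import monitor,get_image
import cv2,numpy as np,pickle
s=monitor.get_state();print({k:np.round(v,3).tolist() for k,v in s.items()})
for n in ["scene","top","wrist"]:
    d=get_image(n);pickle.dump(d,open(f'pics/{n}0.pkl','wb'))
    cv2.imwrite(f'pics/{n}0.png',d['img'][:,:,::-1])
    print(n,d['mtx'].round(1).tolist(),d['D'],np.round(d['view'],3).tolist())
E
```

```text
pics
{'time': 0.0, 'joint_positions': [1.196, 0.322, -0.07, 1.452, 0.023, 1.371, -0.057], 'qd': [-0.001, 0.001, 0.001, 0.0, 0.0, -0.001, 0.001], 'joint_torque': [-0.001, -49.129, -0.405, -31.253, -0.064, 0.044, 0.0], 'position': [0.246, -0.601, 0.404], 'tool_rot': [2.009, 0.397, -2.01], 'ft_force': [0.06, 0.872, 0.298], 'torque': [-0.046, 0.051, -0.012], 'grip_width': 1.0}
scene [[412.8, 0.0, 254.5], [0.0, 412.8, 192.5], [0.0, 0.0, 1.0]] [0.00214416 0.         0.         0.         0.        ] [[-0.74, 0.673, -0.001, 0.465], [-0.427, -0.468, 0.773, 0.192], [0.52, 0.572, 0.634, -1.378], [0.0, 0.0, 0.0, 1.0]]
top [[385.6, 0.0, 261.9], [0.0, 385.6, 191.2], [0.0, 0.0, 1.0]] [-0.1172705  0.         0.         0.         0.       ] [[-0.028, -0.999, -0.02, 0.011], [0.992, -0.03, 0.122, -0.632], [-0.122, -0.017, 0.992, -0.96], [0.0, 0.0, 0.0, 1.0]]
wrist [[269.7, 0.0, 257.2], [0.0, 269.7, 188.6], [0.0, 0.0, 1.0]] [-0.06429377  0.          0.          0.          0.        ] [[0.379, -0.925, -0.002, -0.649], [0.889, 0.365, -0.275, 0.035], [0.255, 0.102, 0.962, -0.392], [0.0, 0.0, 0.0, 1.0]]
```

View pics/scene0.png

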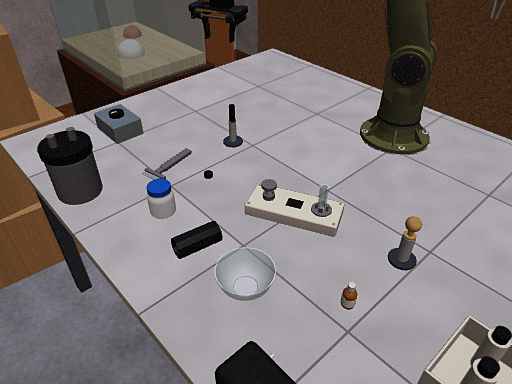

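View pics/top0.png

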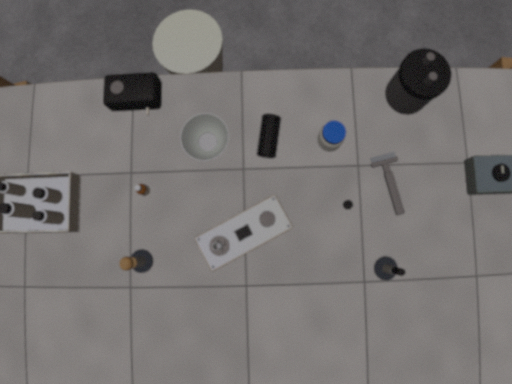

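View pics/wrist0.png

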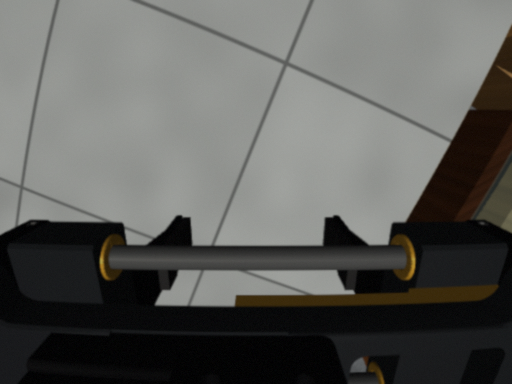

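The scene picture shows the probe (black handle) at about (232,115), the brush at (410,235), and the stirrer at (295,208), with its key at (268,188) and vial at (322,200). In the top view, the probe's stand foot is at (386,268), its handle top at (400,271), the key at (267,219) and the vial at (219,245). I'll zoom in and measure next.

```bash
cat > h.py <<'E'
import numpy as np,cv2,pickle
def load(n): return pickle.load(open(f'pics/{n}.pkl','rb'))
def ray(d,px):
    u=cv2.undistortPoints(np.array([[px]],float),d['mtx'],np.array(d['D'],float))[0,0]
    V=np.array(d['view']);R=V[:3,:3];t=V[:3,3]
    return -R.T@t, R.T@np.array([u[0],-u[1],-1.])
def plane(d,px,z):
    o,r=ray(d,px);return o+r*(z-o[2])/r[2]
def proj(d,P):
    V=np.array(d['view']);c=V[:3,:3]@np.asarray(P,float)+V[:3,3]
    return cv2.projectPoints(np.array([[c[0],-c[1],-c[2]]]),np.zeros(3),np.zeros(3),d['mtx'],np.array(d['D'],float))[0][0,0]
def cross(rs):
    A=0;b=0
    for o,r in rs:
        r=r/np.linalg.norm(r);M=np.eye(3)-np.outer(r,r);A=A+M;b=b+M@o
    p=np.linalg.solve(A,b);return p,[np.linalg.norm(np.cross(r/np.linalg.norm(r),p-o)) for o,r in rs]
E
python3 - <<'E'
from h import *
def crop(n,x,y,w,h,k,out):
    d=load(n);cv2.imwrite('pics/'+out,cv2.resize(d['img'][y:y+h,x:x+w,::-1],None,fx=k,fy=k,interpolation=cv2.INTER_NEAREST))
a=load('top0')['img'];b=load('scene0')['img']
f=lambda i,x,y,w,h:cv2.resize(i[y:y+h,x:x+w,::-1],(400,300),interpolation=cv2.INTER_NEAREST)
cv2.imwrite('pics/z0.png',np.vstack([np.hstack([f(a,185,185,120,90),f(a,364,243,60,45)]),np.hstack([f(b,235,165,120,90),f(b,202,95,80,60)])]))
E
```

```text
(no output)
```

View pics/z0.png

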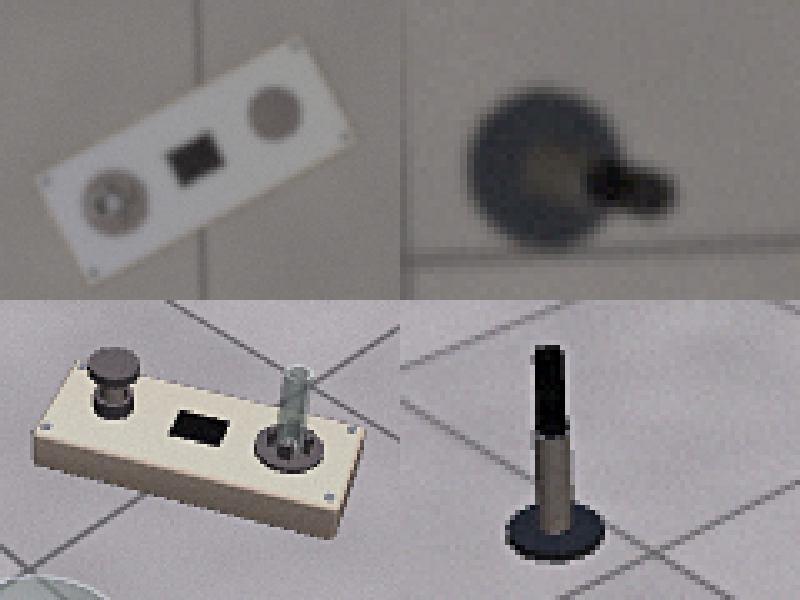

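Run:
```python
from h import *
t=load('top0');s=load('scene0')
def cents(d,mask,box,minA=15):
    x,y,w,h=box;m=np.zeros(mask.shape,np.uint8);m[y:y+h,x:x+w]=mask[y:y+h,x:x+w]
    n,l,st,c=cv2.connectedComponentsWithStats(m.astype(np.uint8))
    return [(st[i].tolist(),c[i].round(2).tolist(),l==i) for i in range(1,n) if st[i,4]>=minA]
g=lambda d:cv2.cvtColor(d['img'],cv2.COLOR_RGB2GRAY).astype(int)
T=g(t);S=g(s)
# foot+probe in top
print('bg top',T[260,370],T[255,386],T[271,400], 'box',T[225,255],T[218,267])
for st,c,m in cents(t,(T<75),(364,243,60,45)): print('foot+handle',st,c)
for st,c,m in cents(t,(T<30),(364,243,60,45),5): print('handle',st,c)
# white box
hsv=cv2.cvtColor(t['img'],cv2.COLOR_RGB2HSV)
m=(T>140)
for st,c,mm in cents(t,m,(185,185,120,90),200):
    cnt,_=cv2.findContours(mm.astype(np.uint8),0,2);r=cv2.minAreaRect(max(cnt,key=cv2.contourArea));print('box',st,r)
    bp=cv2.boxPoints(r);P=[plane(t,q,0.035)[:2] for q in bp];print(np.round(P,4).tolist(),np.linalg.norm(P[0]-P[1]),np.linalg.norm(P[1]-P[2]))
for st,c,mm in cents(t,(T<125),(195,195,105,70),10): print('dark in box',st,c,plane(t,c,0.080).round(4))
# scene
for st,c,mm in cents(s,(S<35),(202,95,80,60),20): print('scene handle',st,c)
for st,c,mm in cents(s,(S<75),(202,95,80,60),20): print('scene dark',st,c)
for st,c,mm in cents(s,(S<110),(235,165,120,75),20): print('scene st',st,c)
```

```text
bg top 126 108 35 box 153 93
foot+handle [374, 257, 31, 24, 465] [386.92, 268.4]
handle [392, 267, 8, 6, 33] [395.21, 269.88]
box [198, 198, 91, 70, 2297] ((242.63021850585938, 232.47113037109375), (35.94105529785156, 90.71361541748047), 61.55707550048828)
[[0.515, 0.1709], [0.6211, -0.0386], [0.538, -0.08], [0.4332, 0.1277]] 0.2347778638493493 0.09284440713061994
dark in box [227, 195, 45, 23, 288] [248.46, 202.87] [0.5986 0.0258 0.08  ]
dark in box [226, 195, 74, 70, 1597] [280.38, 238.81] [ 0.5079 -0.0503  0.08  ]
dark in box [195, 201, 27, 36, 269] [206.98, 219.67] [0.5599 0.1296 0.08  ]
dark in box [259, 211, 16, 16, 204] [266.77, 218.52] [ 0.5585 -0.0184  0.08  ]
dark in box [234, 224, 19, 18, 206] [243.1, 232.25] [0.5265 0.0407 0.08  ]
dark in box [210, 236, 19, 20, 306] [219.06, 245.35] [0.496  0.1006 0.08  ]
dark in box [195, 241, 3, 10, 18] [195.67, 245.94] [0.4959 0.1586 0.08  ]
scene handle [229, 104, 7, 19, 106] [231.55, 112.98]
scene handle [224, 136, 19, 11, 37] [231.86, 143.03]
scene dark [223, 104, 20, 43, 293] [232.0, 129.4]
scene st [261, 179, 16, 22, 259] [268.5, 189.07]
scene st [318, 188, 13, 11, 53] [323.0, 192.89]
scene st [286, 198, 18, 11, 129] [294.33, 202.95]
scene st [311, 200, 21, 17, 239] [321.0, 208.81]
scene st [245, 206, 99, 34, 827] [291.32, 221.53]
```

Run:
```python
from h import *
t=load('top0');s=load('scene0')
# foot ellipse in both views: fit ellipse by contour, excluding handle
T=cv2.cvtColor(t['img'],cv2.COLOR_RGB2GRAY);S=cv2.cvtColor(s['img'],cv2.COLOR_RGB2GRAY)
def con(G,thr,box):
    x,y,w,h=box;m=np.zeros(G.shape,np.uint8);m[y:y+h,x:x+w]=(G[y:y+h,x:x+w]<thr)
    c,_=cv2.findContours(m,0,cv2.CHAIN_APPROX_NONE);return max(c,key=cv2.contourArea)[:,0].astype(np.float32)
c=con(T,75,(364,243,60,45));c=c[c[:,0]<392];e=cv2.fitEllipse(c);print('top foot',e,plane(t,e[0],.008).round(4))
print(' dia',[np.linalg.norm(plane(t,(e[0][0]-e[1][0]/2,e[0][1]),.008)-plane(t,(e[0][0]+e[1][0]/2,e[0][1]),.008))])
c=con(S,75,(202,132,80,30));print(c.min(0),c.max(0))
e=cv2.fitEllipse(c[c[:,1]>139]);print('scene foot',e,plane(s,e[0],.008).round(4))
print('scene handle mid',plane(s,(231.55,112.98),.108).round(4),' top handle',plane(t,(395.21,269.88),.108).round(4), )
print('cross handle',cross([ray(s,(231.55,112.98)),ray(t,(395.21,269.88))]))
# key
print('key top', plane(t,(266.77,218.52),.08).round(4))
c=con(S,110,(258,175,20,15));print(c.min(0),c.max(0))
for q in [(268.7,184.5),(268.7,185)]: print('key scene',plane(s,q,.08).round(4))
cen=np.array([.5268,.045,0]);u=np.array([-.452,.892,0])
for nm,P in [('key',cen-.07*u+[0,0,.08]),('vial mouth',cen+.07*u+[0,0,.11]),('vial base',cen+.07*u+[0,0,.037])]: print(nm,P.round(4),'top',proj(t,P).round(1),'scene',proj(s,P).round(1))
P=plane(t,(219.06,245.35),.04);print('vial collar',P.round(4))
# scene white top face
```

```text
top foot ((385.11962890625, 268.09613037109375), (21.103239059448242, 22.65888023376465), 164.14669799804688) [ 0.4216 -0.3259  0.008 ]
 dia [np.float64(0.05667385311344863)]
[223. 132.] [242. 146.]
scene foot ((232.35752868652344, 143.01361083984375), (6.2857346534729, 21.418926239013672), 89.36714935302734) [ 0.437  -0.3156  0.008 ]
scene handle mid [ 0.4271 -0.3258  0.108 ]  top handle [ 0.4249 -0.3207  0.108 ]
cross handle (array([ 0.42677671, -0.32225484,  0.10889844]), [np.float64(0.002536785838750346), np.float64(0.0025367858387503116)])
key top [ 0.5585 -0.0184  0.08  ]
[261. 179.] [276. 189.]
key scene [ 0.5644 -0.0166  0.08  ]
key scene [ 0.5658 -0.0151  0.08  ]
key [ 0.5584 -0.0174  0.08  ] top [266.4 218.6] scene [270.2 183.4]
vial mouth [0.4952 0.1074 0.11  ] top [214.6 246. ] scene [325.7 186.3]
vial base [0.4952 0.1074 0.037 ] top [218.6 245.4] scene [322.5 209.1]
vial collar [0.4954 0.1059 0.04  ]
```

```bash
cat >> h.py <<'E'
from scipy.spatial.transform import Rotation as Ro
def st(pr=True):
    from bench import monitor
    s=monitor.get_state();R=Ro.from_rotvec(s['tool_rot']).as_matrix();p=np.array(s['position'])
    if pr: print('t',round(s['time'],2),'pos',p.round(4),'grasp',(p+R@[.164,0,0]).round(4),'q',np.round(s['joint_positions'],3),'F',np.round(s['ft_force'],1),'w',round(s['grip_width'],4));print(R.round(3))
    return p,R,s
def go(G,yaw=None):
    "delta in tool mm to bring the grasp point to G"
    p,R,s=st(False);d=R.T@(np.array(G)-(p+R@[.164,0,0]))*1000
    print('delta tool mm',d.round(1))
def snap(n,out):
    from bench import get_image
    d=get_image(n);pickle.dump(d,open(f'pics/{out}.pkl','wb'));cv2.imwrite(f'pics/{out}.png',d['img'][:,:,::-1]);return d
E
python3 - <<'E'
from h import *
p,R,s=st()
d=load('wrist0');V=d['view'];c=-V[:3,:3].T@V[:3,3];print('cam in tool',(R.T@(c-p)).round(4),'cam axes in tool',(R.T@V[:3,:3].T).round(3))
go([.425,-.323,.230])
E
```

```text
t 0.15 pos [ 0.2463 -0.6014  0.4039] grasp [ 0.2462 -0.6011  0.2399] q [ 1.196  0.322 -0.07   1.451  0.023  1.371 -0.057] F [-0.   1.2 -0.6] w 1.0009
[[-0.001  0.379 -0.925]
 [ 0.001 -0.925 -0.379]
 [-1.    -0.002  0.   ]]
cam in tool [ 0.0189  0.0001 -0.074 ] cam axes in tool [[ 0.001  0.274 -0.962]
 [ 1.    -0.001  0.   ]
 [-0.    -0.962 -0.274]]
delta tool mm [  10.2 -189.6 -270.9]
```

```bash
python3 -m creep '[[0,-20,-30,0,0,0,87],[0,-20,-30,-0.13,0,0,87],[0,-20,-30,-0.13,0,0,87],[0,0,0,-0.13,0,0,87],[0,0,0,-0.13,0,0,87]]'
python3 - <<'E'
from h import *
st();go([.425,-.323,.230])
E
```

```text
time: 0.65
position: [0.304, -0.5081, 0.4048]
tool_rot: [1.672, 0.826, -1.672]
ft_force: [-0.6, -0.5, -0.3]
grip_width: 1.001
t 0.65 pos [ 0.304  -0.5081  0.4048] grasp [ 0.304  -0.5081  0.2408] q [ 1.142  0.205 -0.18   1.597  0.037  1.343  0.304] F [-0.6 -0.5 -0.3] w 1.0013
[[-0.     0.794 -0.608]
 [ 0.    -0.608 -0.794]
 [-1.    -0.    -0.   ]]
delta tool mm [  10.8  -16.5 -220.5]
```

```bash
python3 -m creep '[[0,-4,-45,0,0,0,87],[0,-4,-45,0,0,0,87],[0,-4,-45,0,0,0,87],[0,-4,-45,0,0,0,87],[0,0,-35,0,0,0,87]]'; python3 -m creep '[[0,0,0,0,0,0,87],[0,0,0,0,0,0,87],[0,0,0,0,0,0,87]]'
python3 - <<'E'
from h import *
st();go([.425,-.323,.230])
d=snap('wrist','w1')
for z in (.133,.108,.078): print(proj(d,[.425,-.323,z]).round(1))
E
```

```text
time: 1.15
position: [0.4237, -0.3271, 0.4048]
tool_rot: [1.677, 0.822, -1.676]
ft_force: [0.7, -0.5, 0.3]
grip_width: 0.999
time: 1.45
position: [0.4215, -0.3312, 0.4045]
tool_rot: [1.678, 0.818, -1.68]
ft_force: [0.5, -0.7, -0.1]
grip_width: 1.0
t 1.45 pos [ 0.4215 -0.3312  0.4045] grasp [ 0.4214 -0.3313  0.2405] q [ 0.931  0.095 -0.335  1.724  0.033  1.328 -0.074] F [ 0.5 -0.7 -0.1] w 0.9998
[[-0.001  0.788 -0.616]
 [-0.    -0.616 -0.788]
 [-1.    -0.     0.001]]
delta tool mm [10.5 -2.3 -8.8]
[255.4 181.8]
[255.6 175.9]
[255.7 170. ]
```

View pics/w1.png

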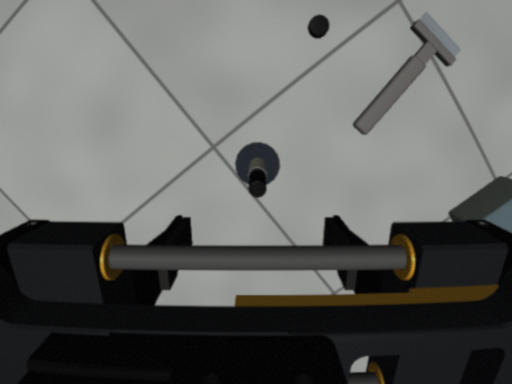

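The wrist picture shows the stand foot centred at about (258,163), with the handle in front of it ending near (258,190), between the jaws in y. I'll measure it properly in this closer view.

Run:
```python
from h import *
d=load('w1');p,R,s=st(False)
G=cv2.cvtColor(d['img'],cv2.COLOR_RGB2GRAY)
cv2.imwrite('pics/z1.png',cv2.resize(d['img'][135:207,214:310,::-1],None,fx=8,fy=8,interpolation=cv2.INTER_NEAREST))
m=np.zeros_like(G);m[140:205,230:285]=G[140:205,230:285]<30
n,l,stt,c=cv2.connectedComponentsWithStats(m);print([(stt[i].tolist(),c[i].round(1).tolist()) for i in range(1,n) if stt[i,4]>20])
m=np.zeros_like(G);m[140:205,230:285]=G[140:205,230:285]<95
cc=max(cv2.findContours(m,0,1)[0],key=cv2.contourArea)[:,0].astype(np.float32)
cc=cc[cc[:,1]<175];e=cv2.fitEllipse(cc);print(e,plane(d,e[0],.006).round(4))
for P in ([.425,-.323,.133],[.425,-.323,.083]):print(proj(d,P))
```

```text
[([249, 169, 17, 27, 372], [257.0, 182.1])]
((257.020751953125, 164.44581604003906), (43.05632400512695, 44.17533493041992), 18.39742088317871) [ 0.4216 -0.3295  0.006 ]
[255.37012737 181.81582225]
[255.71724297 170.88085557]
```

View pics/z1.png

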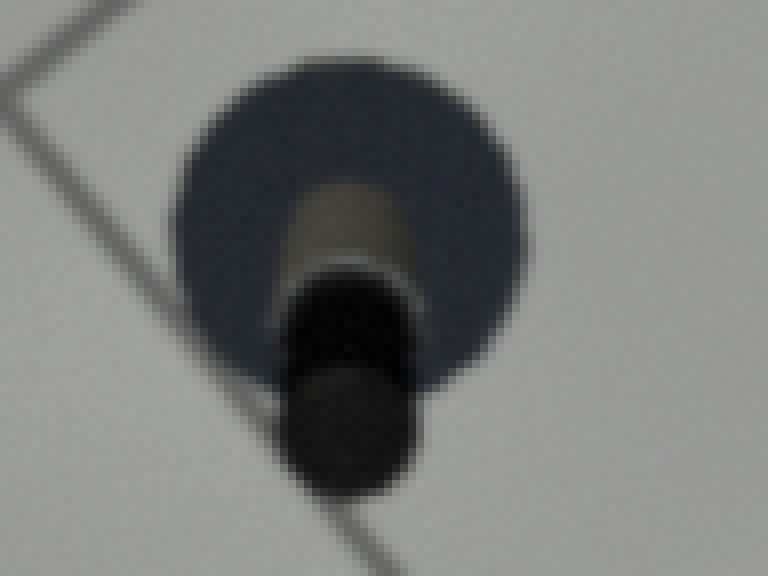

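Run:
```python
from h import *
d=load('w1');t=load('top0');s=load('scene0')
a=plane(d,(257.1,188.6),.133);print('wrist',a.round(4), 'dia', np.linalg.norm(plane(d,(248.8,188.6),.133)-plane(d,(265.6,188.6),.133)).round(4))
# top view: handle top end; scene: handle mid (231.55,112.98)
print(cross([ray(s,(231.55,112.98)),ray(t,(395.21,269.88))])[0].round(4), proj(s,[a[0],a[1],.108]).round(1), proj(t,[a[0],a[1],.108]).round(1))
go([a[0],a[1],.150]);go([a[0],a[1],.108])
```

```text
wrist [ 0.4221 -0.3294  0.133 ] dia 0.0164
[ 0.4268 -0.3223  0.1089] [232. 112.] [398.8 270.9]
delta tool mm [90.5 -0.6 -2.2]
delta tool mm [132.5  -0.6  -2.2]
```

```bash
python3 -m creep '[[30,0,-2,0,0,0,87],[40,0,0,0,0,0,87],[20,0,0,0,0,0,87],[0,0,0,0,0,0,87],[0,0,0,0,0,0,87]]'
python3 - <<'E'
from h import *
st();go([.4219,-.3295,.108])
d=snap('wrist','w2')
E
```

```text
time: 2.0
position: [0.4232, -0.3295, 0.3152]
tool_rot: [1.679, 0.818, -1.679]
ft_force: [0.4, 0.4, 0.7]
grip_width: 0.996
t 2.0 pos [ 0.4232 -0.3295  0.3152] grasp [ 0.4232 -0.3295  0.1512] q [ 0.922  0.163 -0.338  1.837  0.059  1.151 -0.1  ] F [0.4 0.4 0.7] w 0.9958
[[ 0.     0.788 -0.616]
 [-0.    -0.616 -0.788]
 [-1.     0.     0.   ]]
delta tool mm [43.2 -1.1  0.8]
```

View pics/w2.png

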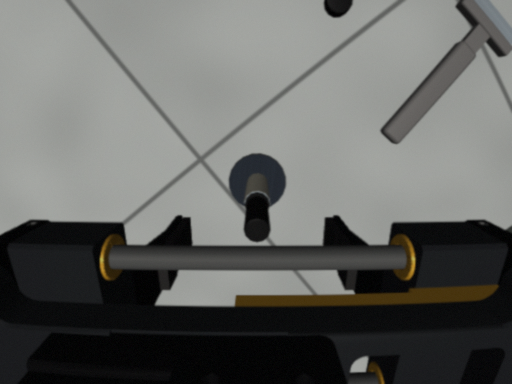

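The handle top is now at about (257,229), centred between the jaws. I'll check the position once more and go down.

```bash
python3 - <<'E'
from h import *
d=load('w2')
cv2.imwrite('pics/z2.png',cv2.resize(d['img'][185:245,217:297,::-1],None,fx=8,fy=8,interpolation=cv2.INTER_NEAREST))
p=plane(d,(257.3,229),.133);print(p);go([p[0],p[1],.108])
E
python3 -m creep '[[20,0,0,0,0,0,87],[20,-1,0,0,0,0,87],[3,0,0,0,0,0,87],[0,0,0,0,0,0,87],[0,0,0,0,0,0,87]]'
python3 - <<'E'
from h import *
st()
d=snap('wrist','w3')
E
```

```text
[ 0.42285703 -0.32953303  0.133     ]
delta tool mm [44.1 -1.1  0.5]
time: 2.55
position: [0.4235, -0.3284, 0.2735]
tool_rot: [1.678, 0.817, -1.676]
ft_force: [-0.2, 0.3, 0.2]
grip_width: 0.999
t 2.55 pos [ 0.4235 -0.3284  0.2735] grasp [ 0.4238 -0.3287  0.1095] q [ 0.916  0.204 -0.337  1.882  0.077  1.066 -0.114] F [-0.2  0.3  0.2] w 0.9989
[[ 0.002  0.789 -0.615]
 [-0.002 -0.615 -0.789]
 [-1.     0.003  0.   ]]
```

View pics/w3.png

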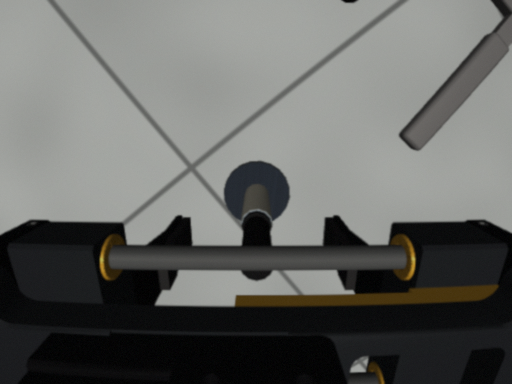

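View pics/z2.png

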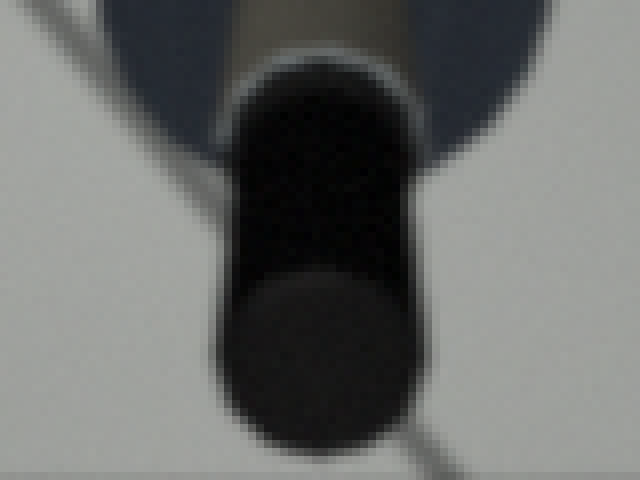

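The handle stands midway between the pads at (257,245), with its collar above the tube. Now I'll close the gripper.

```bash
python3 -m creep '[[0,0,0,0,0,0,40],[0,0,0,0,0,0,25],[0,0,0,0,0,0,12],[0,0,0,0,0,0,5],[0,0,0,0,0,0,5]]' 25;python3 -m creep '[[0,0,0,0,0,0,5],[0,0,0,0,0,0,5],[0,0,0,0,0,0,5],[0,0,0,0,0,0,5],[0,0,0,0,0,0,5]]'
python3 - <<'E'
from h import *
st()
E
```

```text
time: 3.1
position: [0.4229, -0.3279, 0.2718]
tool_rot: [1.678, 0.82, -1.678]
ft_force: [-0.5, 0.5, 0.4]
grip_width: 0.627
time: 3.6
position: [0.4229, -0.3279, 0.2718]
tool_rot: [1.678, 0.819, -1.678]
ft_force: [0.6, 0.2, -0.4]
grip_width: 0.199
t 3.6 pos [ 0.4229 -0.3279  0.2718] grasp [ 0.4229 -0.3279  0.1078] q [ 0.916  0.205 -0.337  1.884  0.077  1.065 -0.114] F [ 0.6  0.2 -0.4] w 0.1986
[[ 0.     0.789 -0.615]
 [-0.    -0.615 -0.789]
 [-1.     0.     0.   ]]
```

```bash
python3 -m creep '[[0,0,0,0,0,0,5],[0,0,0,0,0,0,5],[-10,0,0,0,0,0,5],[-20,0,0,0,0,0,5],[-20,0,0,0,0,0,5]]';python3 -m creep '[[-25,0,0,0,0,0,5],[-25,0,0,0,0,0,5],[-20,0,0,0,0,0,5],[0,0,0,0,0,0,5],[0,0,0,0,0,0,5]]';  python3 - <<'E'
from h import *
st()
w=snap('wrist','w4')['img'];s=snap('scene','s4')['img']
f=lambda i,x,y,ww,h:cv2.resize(i[y:y+h,x:x+ww,::-1],(400,300),interpolation=cv2.INTER_NEAREST)
cv2.imwrite('pics/z4.png',np.hstack([f(w,0,0,512,384),f(s,180,50,120,90)]))
E
```

```text
time: 4.1
position: [0.4227, -0.3278, 0.3227]
tool_rot: [1.678, 0.82, -1.678]
ft_force: [0.5, -0.6, -1.0]
grip_width: 0.199
time: 4.6
position: [0.4228, -0.3278, 0.3921]
tool_rot: [1.678, 0.819, -1.678]
ft_force: [0.2, 0.6, -1.8]
grip_width: 0.2
t 4.6 pos [ 0.4228 -0.3278  0.3921] grasp [ 0.4228 -0.3279  0.2281] q [ 0.929  0.1   -0.339  1.745  0.035  1.302 -0.08 ] F [ 0.2  0.6 -1.8] w 0.1998
[[ 0.     0.789 -0.615]
 [-0.001 -0.615 -0.789]
 [-1.     0.001  0.   ]]
```

View pics/z4.png

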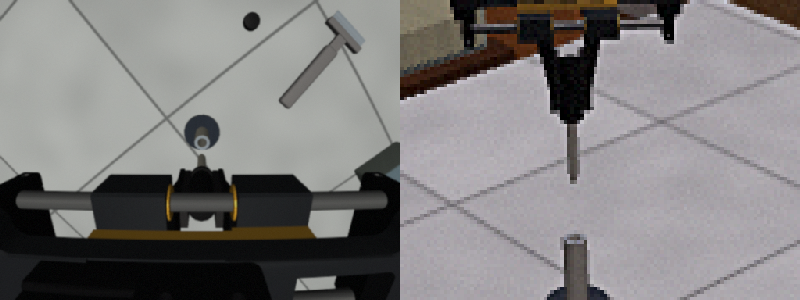

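The probe is gripped and out of the stand, and hangs straight in both views. Next I'll measure the tip relative to the grasp point from both pictures.

Run:
```python
from h import *
w=load('w4');s=load('s4');p,R,_=st(False)
g=p+R@[.164,0,0]
for z in (.136,.198):print(z,proj(w,[g[0],g[1],z]).round(1),proj(s,[g[0],g[1],z]).round(1))
a=cv2.resize(w['img'][190:270,217:297,::-1],(400,400),interpolation=cv2.INTER_NEAREST);b=cv2.resize(s['img'][80:110,217:247,::-1],(400,400),interpolation=cv2.INTER_NEAREST)
cv2.imwrite('pics/z5.png',np.hstack([a,b]))
```

```text
0.136 [256.8 195.3] [232.1 104. ]
0.198 [256.7 221.6] [231.4  85. ]
```

View pics/z5.png

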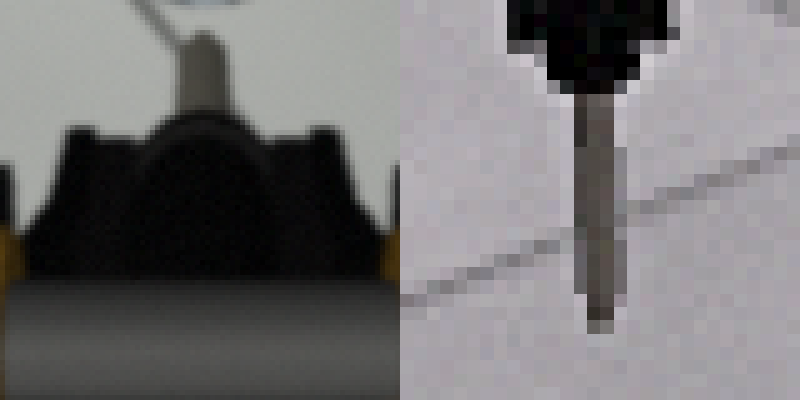

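```bash
python3 -m creep '[[-10,0,-15,-0.1,0,0,5],[-15,0,-30,-0.14,0,0,5],[0,0,-30,-0.14,0,0,5],[0,0,-30,-0.14,0,0,5],[0,0,-30,-0.14,0,0,5]]';python3 -m creep '[[0,0,0,-0.1,0,0,5],[0,0,0,-0.1,0,0,5],[0,0,0,0,0,0,5],[0,0,0,0,0,0,5]]';  python3 - <<'E'
from h import *
st();go([.495,.106,.250])
E
```

```text
time: 5.2
position: [0.4732, -0.2035, 0.4154]
tool_rot: [1.206, 1.213, -1.207]
ft_force: [0.3, 0.8, -0.7]
grip_width: 0.199
time: 5.6
position: [0.4727, -0.2049, 0.4159]
tool_rot: [1.064, 1.297, -1.065]
ft_force: [-0.0, -0.8, 0.1]
grip_width: 0.198
t 5.6 pos [ 0.4727 -0.2049  0.4159] grasp [ 0.4725 -0.2048  0.2519] q [ 0.827  0.052 -0.483  1.749  0.024  1.348  0.535] F [-0.  -0.8  0.1] w 0.1979
[[-0.001  0.981  0.194]
 [ 0.001  0.194 -0.981]
 [-1.    -0.001 -0.001]]
delta tool mm [   2.1   82.4 -300.5]
```

```bash
python3 -m creep '[[0,8,-30,0,0,0,5],[0,13,-45,0,0,0,5],[0,13,-45,0,0,0,5],[0,13,-45,0,0,0,5],[0,13,-45,0,0,0,5]]';python3 -m creep '[[0,10,-25,0,0,0,5],[0,0,-10,0,0,0,5],[0,0,0,0,0,0,5],[0,0,0,0,0,0,5]]';  python3 - <<'E'
from h import *
st();go([.495,.106,.250]);d=snap('wrist','w6');print(proj(d,[.495,.106,.11]))
E
```

```text
time: 6.1
position: [0.4902, 0.0144, 0.4165]
tool_rot: [1.064, 1.295, -1.065]
ft_force: [0.0, 0.8, -1.4]
grip_width: 0.197
time: 6.5
position: [0.4934, 0.0474, 0.4164]
tool_rot: [1.063, 1.295, -1.065]
ft_force: [0.0, -0.6, -0.5]
grip_width: 0.204
t 6.5 pos [0.4934 0.0474 0.4164] grasp [0.4933 0.0472 0.2524] q [ 0.58   0.015 -0.729  1.784  0.011  1.347  0.044] F [ 0.  -0.6 -0.5] w 0.2044
[[-0.001  0.981  0.194]
 [-0.001  0.194 -0.981]
 [-1.    -0.001  0.001]]
delta tool mm [  2.3  13.1 -57.4]
[270.9253956  129.21758351]
```

View pics/w6.png

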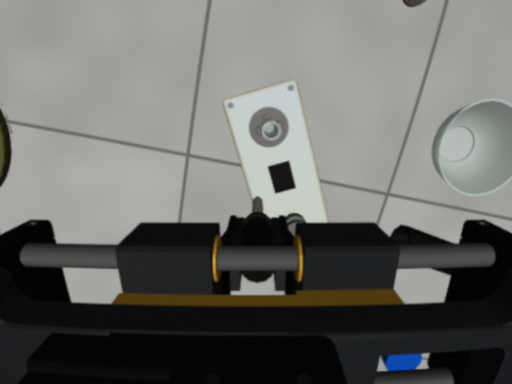

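The stirrer lies ahead of the probe: vial ring at (269,127) and glass mouth near (271,130). The probe tip is at (258,200). I'll enlarge it.

Run:
```python
from h import *
w=load('w6');G=cv2.cvtColor(w['img'],cv2.COLOR_RGB2GRAY)
cv2.imwrite('pics/z6.png',np.hstack([cv2.resize(w['img'][102:152,244:294,::-1],(500,500),interpolation=cv2.INTER_CUBIC),cv2.resize(w['img'][190:240,242:272,::-1],(300,500),interpolation=cv2.INTER_CUBIC)]))
```

```text
(no output)
```

View pics/z6.png

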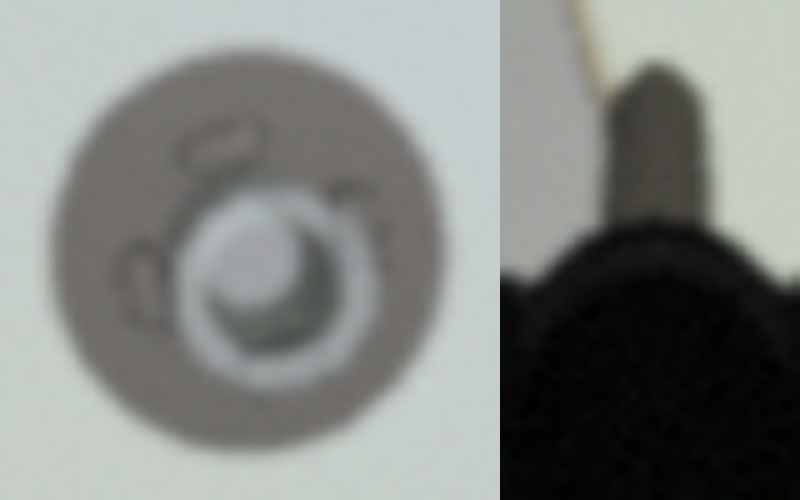

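Run:
```python
from h import *
w=load('w6');p,R,_=st(False);g=p+R@[.164,0,0]
m=plane(w,(271.2,130.1),.11);print('mouth',m.round(4),'od',np.linalg.norm(plane(w,(261.2,130),.11)-plane(w,(281.2,130),.11)).round(4),'ring',plane(w,(268.3,126.3),.041).round(4))
tz=g[2]-.092
# far edge of tip (r 2mm toward -tool z)
e=plane(w,(257.1,195.7),tz);print('tip edge',e.round(4),'rel grasp in tool',((R.T@(e-g))*1000).round(1))
# shaft near collar: centre line
tip=e+R@[0,0,.0018]
d=R.T@(m-tip)*1000;print('tip->mouth tool mm',d.round(1)); print('grasp->mouth',(R.T@(m-g)*1000).round(1))
# two points with stirrer box yaw
```

```text
mouth [0.4955 0.1052 0.11  ] od 0.021 ring [0.4949 0.1056 0.041 ]
tip edge [0.492  0.0472 0.1604] rel grasp in tool [92.  -1.1 -0.7]
tip->mouth tool mm [ 50.4  14.6 -58. ]
grasp->mouth [142.4  13.5 -56.9]
```

```bash
python3 -m creep '[[0,4,-15,0,0,0,5],[0,6,-25,0,0,0,5],[5,4,-17,0,0,0,5],[5,0,0,0,0,0,5],[0,0,0,0,0,0,5]]';python3 -m creep '[[0,0,0,0,0,0,5],[0,0,0,0,0,0,5]]';  python3 - <<'E'
from h import *
st();d=snap('wrist','w7');e=snap('scene','s7')
w=d['img'];s=e['img']
cv2.imwrite('pics/z7.png',np.hstack([cv2.resize(w[170:230,227:287,::-1],(400,400),interpolation=cv2.INTER_CUBIC),cv2.resize(s[150:210,295:355,::-1],(400,400),interpolation=cv2.INTER_NEAREST)]))
E
```

```text
time: 7.05
position: [0.4959, 0.1059, 0.4058]
tool_rot: [1.062, 1.296, -1.065]
ft_force: [0.4, -0.2, -0.8]
grip_width: 0.197
time: 7.25
position: [0.4962, 0.1062, 0.4068]
tool_rot: [1.064, 1.295, -1.064]
ft_force: [-0.8, 0.2, 0.1]
grip_width: 0.196
t 7.25 pos [0.4962 0.1062 0.4068] grasp [0.4962 0.1061 0.2428] q [ 0.507  0.058 -0.791  1.772  0.043  1.329 -0.097] F [-0.8  0.2  0.1] w 0.1964
[[ 0.     0.981  0.194]
 [-0.001  0.194 -0.981]
 [-1.    -0.     0.001]]
```

View pics/z7.png

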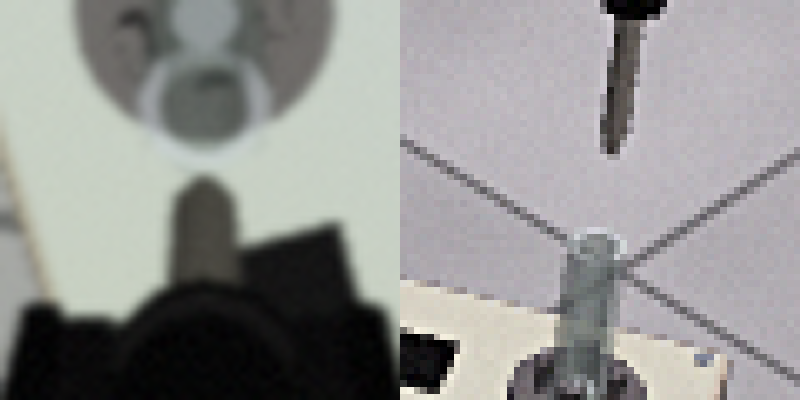

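Run:
```python
from h import *
w=load('w7');s=load('s7');p,R,_=st(False);g=p+R@[.164,0,0]
m=plane(w,(257.1,185.2),.11);e=plane(w,(257.1,196.2),g[2]-.092);tip=e+R@[0,0,.0018]
print('mouth',m.round(4),'tip',tip.round(4),'tip->mouth',(R.T@(m-tip)*1000).round(1),'grasp->tip',(R.T@(tip-g)*1000).round(1))
# scene: mouth ellipse centre & tip
q=(295+597/6.667-60-.5,150+243/6.667-.5);k=(295+614/6.667-60-.5,150+150/6.667-.5)
print(q,k,'scene mouth',plane(s,q,.11).round(4),'tip',plane(s,k,g[2]-.092).round(4), 'proj',proj(s,m).round(1),proj(s,tip).round(1))
```

```text
mouth [0.4951 0.1052 0.11  ] tip [0.4955 0.104  0.1509] tip->mouth [40.9 -0.1 -1.2] grasp->tip [92.  -1.2  2.6]
(324.0455227238638, 185.94817759112044) (326.5953952302385, 171.9988750562472) scene mouth [0.4971 0.104  0.11  ] tip [0.4951 0.1045 0.1509] proj [325.  185.8] [326.3 172. ]
```

```bash
python3 -m creep '[[10,0,-1,0,0,0,5],[15,0,0,0,0,0,5],[5,0,0,0,0,0,5],[0,0,0,0,0,0,5],[0,0,0,0,0,0,5]]';  python3 - <<'E'
from h import *
st();d=snap('wrist','w8');e=snap('scene','s8')
w=d['img'];s=e['img']
cv2.imwrite('pics/z8.png',np.hstack([cv2.resize(w[170:230,227:287,::-1],(400,400),interpolation=cv2.INTER_CUBIC),cv2.resize(s[150:210,295:355,::-1],(400,400),interpolation=cv2.INTER_NEAREST)]))
E
```

```text
time: 7.85
position: [0.4957, 0.1089, 0.3765]
tool_rot: [1.062, 1.297, -1.062]
ft_force: [-0.3, -0.1, -0.8]
grip_width: 0.2
t 7.85 pos [0.4957 0.1089 0.3765] grasp [0.4956 0.1089 0.2125] q [ 0.498  0.083 -0.796  1.814  0.062  1.27  -0.116] F [-0.3 -0.1 -0.8] w 0.2003
[[-0.001  0.98   0.197]
 [ 0.     0.197 -0.98 ]
 [-1.    -0.    -0.   ]]
```

View pics/z8.png

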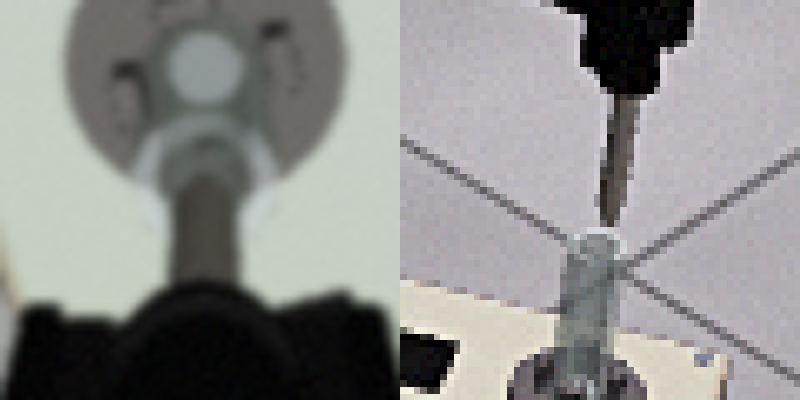

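Run:
```python
from h import *
w=load('w8');s=load('s8');p,R,_=st(False);g=p+R@[.164,0,0]
m=plane(w,(257.1,196.5),.11);e=plane(w,(257.1,195.5),g[2]-.092);tip=e+R@[0,0,.0018]
print('mouth',m.round(4),'tip',tip.round(4),'tip->mouth',(R.T@(m-tip)*1000).round(1),'grasp->tip',(R.T@(tip-g)*1000).round(1))
for mm in ([.4953,.1054,.11],m):
  print([proj(w,np.array(mm)+[.011*np.cos(a),.011*np.sin(a),0]).round(0).tolist() for a in (.2,.2+1.57,.2+3.14,.2-1.57)])
cv2.imwrite('pics/z8b.png',cv2.resize(w['img'][175:220,237:277,::-1],(640,720))[:600])
q=(295+597/6.667-60-.5,150+243/6.667-.5);k=(295+609/6.667-60-.5,150+224/6.667-.5)
print('scene mouth',plane(s,q,.11).round(4),'tip',plane(s,k,g[2]-.092).round(4))
```

```text
mouth [0.4952 0.105  0.11  ] tip [0.4947 0.1076 0.1211] tip->mouth [11.1 -0.   2.7] grasp->tip [92.  -1.6  1.1]
[[269.0, 196.0], [257.0, 185.0], [246.0, 196.0], [257.0, 207.0]]
[[269.0, 196.0], [257.0, 185.0], [246.0, 196.0], [257.0, 207.0]]
scene mouth [0.4971 0.104  0.11  ] tip [0.4971 0.1081 0.1211]
```

View pics/z8b.png

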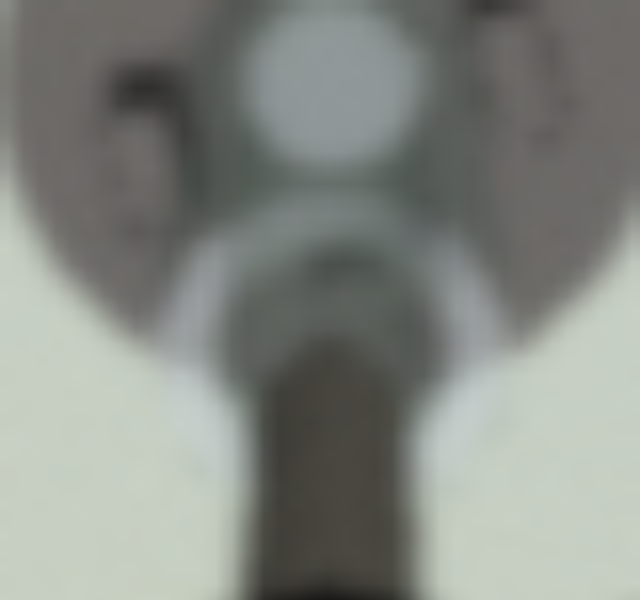

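Both views put the tip about 2.7–4 mm too far along -z of the tool. In the wrist view its x agrees with the mouth. I'll shift by +3 and look again.

```bash
python3 -m creep '[[0,0,1.5,0,0,0,5],[0,0,1.5,0,0,0,5],[0,0,0,0,0,0,5],[0,0,0,0,0,0,5],[0,0,0,0,0,0,5]]';  python3 - <<'E'
from h import *
p,R,_=st();d=snap('wrist','w9');e=snap('scene','s9')
g=p+R@[.164,0,0]
w=d['img'];s=e['img']
print('mouth px',proj(d,[.4953,.1051,.11]),'tip far edge px if on axis',proj(d,np.array([.4953,.1051,g[2]-.092])+R@[0,0,-.0018]))
cv2.imwrite('pics/z9.png',np.hstack([cv2.resize(w[175:220,237:277,::-1],(400,450)),cv2.resize(s[160:205,305:345,::-1],(400,450),interpolation=cv2.INTER_NEAREST)]))
E
```

```text
time: 8.45
position: [0.4963, 0.1059, 0.3768]
tool_rot: [1.062, 1.296, -1.062]
ft_force: [0.7, 0.1, -0.6]
grip_width: 0.198
t 8.45 pos [0.4963 0.1059 0.3768] grasp [0.4963 0.1059 0.2128] q [ 0.502  0.082 -0.793  1.814  0.061  1.27  -0.11 ] F [ 0.7  0.1 -0.6] w 0.1976
[[ 0.     0.98   0.197]
 [-0.     0.197 -0.98 ]
 [-1.     0.     0.   ]]
mouth px [257.10140004 193.27485546] tip far edge px if on axis [257.08185572 194.79128531]
```

View pics/z9.png

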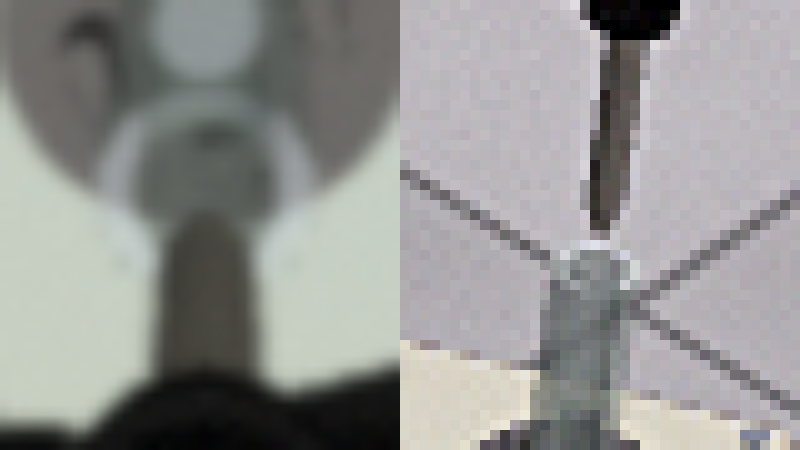

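```bash
python3 -m creep '[[4,0,0,0,0,0,5],[4,0,0,0,0,0,5],[4,0,0,0,0,0,5],[4,0,0,0,0,0,5],[0,0,0,0,0,0,5]]';  python3 - <<'E'
from h import *
p,R,_=st();d=snap('wrist','w10');e=snap('scene','s10')
w=d['img'];s=e['img']
cv2.imwrite('pics/z10.png',np.hstack([cv2.resize(w[175:220,237:277,::-1],(400,450)),cv2.resize(s[160:205,305:345,::-1],(400,450),interpolation=cv2.INTER_NEAREST)]))
E
```

```text
time: 9.05
position: [0.496, 0.1058, 0.3599]
tool_rot: [1.061, 1.297, -1.063]
ft_force: [-0.2, -0.6, -1.1]
grip_width: 0.195
t 9.05 pos [0.496  0.1058 0.3599] grasp [0.4958 0.1058 0.1959] q [ 0.497  0.098 -0.794  1.837  0.073  1.239 -0.12 ] F [-0.2 -0.6 -1.1] w 0.1948
[[-0.001  0.98   0.197]
 [-0.     0.197 -0.98 ]
 [-1.    -0.001 -0.   ]]
```

View pics/z10.png

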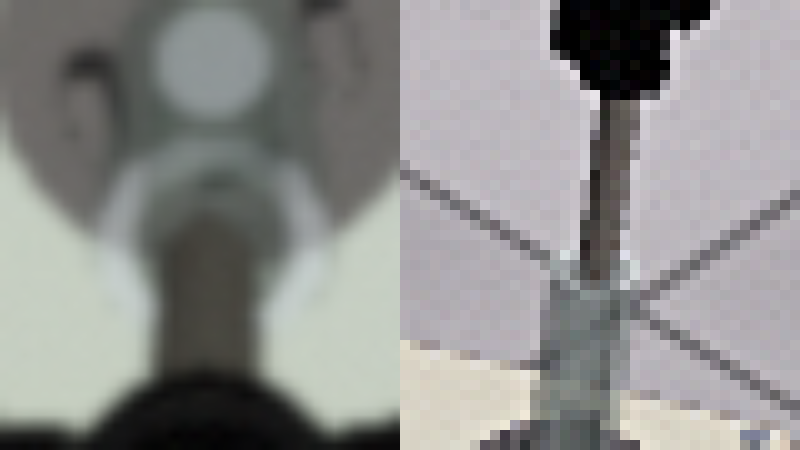

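The tip is 6 mm inside the bore with no contact force. I'll continue down in steps.

```bash
python3 -m creep '[[5,0,0,0,0,0,5],[5,0,0,0,0,0,5],[5,0,0,0,0,0,5],[3,0,0,0,0,0,5],[0,0,0,0,0,0,5]]'; python3 -m creep '[[5,0,0,0,0,0,5],[5,0,0,0,0,0,5],[5,0,0,0,0,0,5],[0,0,0,0,0,0,5]]'
python3 - <<'E'
from h import *
p,R,_=st();d=snap('wrist','w11');e=snap('scene','s11')
w=d['img'];s=e['img']
cv2.imwrite('pics/z11.png',np.hstack([cv2.resize(w[170:230,217:297,::-1],(400,300)),cv2.resize(s[140:215,280:380,::-1],(400,300),interpolation=cv2.INTER_NEAREST)]))
E
```

```text
time: 9.65
position: [0.4961, 0.1058, 0.3421]
tool_rot: [1.061, 1.297, -1.063]
ft_force: [0.1, -0.5, -1.8]
grip_width: 0.198
time: 10.05
position: [0.4959, 0.1057, 0.3268]
tool_rot: [1.061, 1.298, -1.063]
ft_force: [0.0, 0.2, 0.2]
grip_width: 0.198
t 10.05 pos [0.4959 0.1057 0.3268] grasp [0.4957 0.1057 0.1628] q [ 0.486  0.133 -0.793  1.877  0.102  1.174 -0.144] F [0.  0.2 0.2] w 0.1981
[[-0.002  0.98   0.197]
 [-0.     0.197 -0.98 ]
 [-1.    -0.002 -0.   ]]
```

View pics/z11.png

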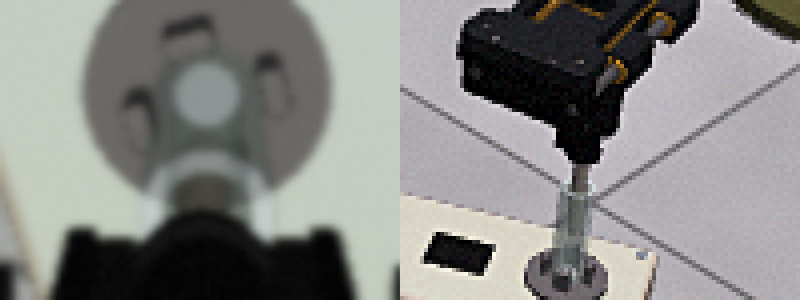

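```bash
python3 -m creep '[[5,0,0,0,0,0,5],[5,0,0,0,0,0,5],[5,0,0,0,0,0,5],[3,0,0,0,0,0,5],[0,0,0,0,0,0,5]]'; python3 -m creep '[[1,0,0,0,0,0,5],[1,0,0,0,0,0,5],[1,0,0,0,0,0,5],[0,0,0,0,0,0,5]]'
python3 - <<'E'
from h import *
p,R,_=st()
E
```

```text
time: 10.65
position: [0.496, 0.1058, 0.3091]
tool_rot: [1.061, 1.297, -1.063]
ft_force: [0.1, 0.0, -1.2]
grip_width: 0.2
time: 11.05
position: [0.4963, 0.1059, 0.3067]
tool_rot: [1.062, 1.296, -1.062]
ft_force: [-0.6, -0.5, -0.8]
grip_width: 0.201
t 11.05 pos [0.4963 0.1059 0.3067] grasp [0.4963 0.1058 0.1427] q [ 0.477  0.157 -0.791  1.9    0.123  1.134 -0.162] F [-0.6 -0.5 -0.8] w 0.2008
[[-0.     0.98   0.197]
 [-0.     0.197 -0.98 ]
 [-1.    -0.     0.   ]]
```

```bash
python3 -m creep '[[1,0,0,0,0,0,5],[1,0,0,0,0,0,5],[0,0,0,0,0,0,5]]'; python3 -m creep '[[1,0,0,0,0,0,5],[0,0,0,0,0,0,5]]';  python3 -m creep '[[1,0,0,0,0,0,5],[0,0,0,0,0,0,5]]';python3 - <<'E'
from h import *
p,R,_=st()
E
```

```text
time: 11.35
position: [0.4962, 0.1058, 0.3045]
tool_rot: [1.062, 1.297, -1.062]
ft_force: [-0.3, -0.1, -0.6]
grip_width: 0.197
time: 11.55
position: [0.4963, 0.1059, 0.3038]
tool_rot: [1.062, 1.296, -1.062]
ft_force: [-1.1, -0.1, 0.2]
grip_width: 0.201
time: 11.75
position: [0.4964, 0.106, 0.3037]
tool_rot: [1.062, 1.296, -1.062]
ft_force: [-2.0, -1.0, 6.7]
grip_width: 0.201
t 11.75 pos [0.4964 0.106  0.3037] grasp [0.4964 0.1059 0.1397] q [ 0.475  0.161 -0.79   1.903  0.127  1.128 -0.166] F [-2.  -1.   6.7] w 0.201
[[ 0.     0.98   0.197]
 [-0.001  0.197 -0.98 ]
 [-1.    -0.     0.001]]
```

The force rises to 6.7 N with the grasp point at 0.140 m, exactly the expected seated height. I'll check with a picture, then release.

```bash
python3 -m creep '[[0,0,0,0,0,0,30],[0,0,0,0,0,0,50],[0,0,0,0,0,0,70],[0,0,0,0,0,0,87],[0,0,0,0,0,0,87]]'; python3 -m creep '[[0,0,0,0,0,0,87],[0,0,0,0,0,0,87],[0,0,0,0,0,0,87]]'
python3 - <<'E'
from h import *
p,R,_=st();d=snap('wrist','w12');e=snap('scene','s12')
w=d['img'];s=e['img']
cv2.imwrite('pics/z12.png',np.hstack([cv2.resize(w[:,:,::-1],(400,300)),cv2.resize(s[140:215,280:380,::-1],(400,300),interpolation=cv2.INTER_NEAREST)]))
E
```

```text
time: 12.25
position: [0.4962, 0.1058, 0.3026]
tool_rot: [1.062, 1.296, -1.062]
ft_force: [-1.2, 0.5, -0.3]
grip_width: 0.568
time: 12.55
position: [0.4963, 0.1059, 0.3027]
tool_rot: [1.062, 1.296, -1.062]
ft_force: [-0.5, 0.4, 0.6]
grip_width: 0.844
t 12.55 pos [0.4963 0.1059 0.3027] grasp [0.4963 0.1059 0.1387] q [ 0.475  0.162 -0.79   1.904  0.128  1.126 -0.166] F [-0.5  0.4  0.6] w 0.8435
[[-0.     0.98   0.197]
 [-0.     0.197 -0.98 ]
 [-1.    -0.     0.   ]]
```

View pics/z12.png

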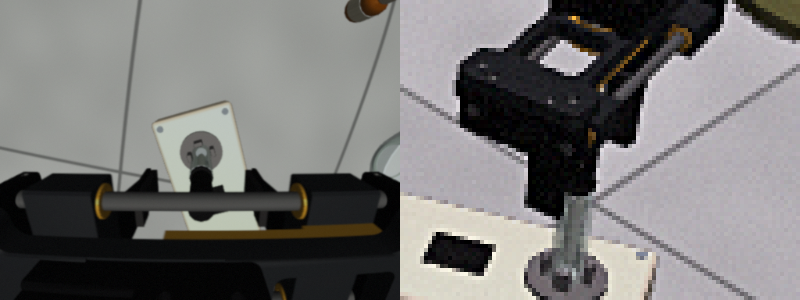

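The jaws are open and the probe stands in the vial, with its collar on the mouth. I'll rise and verify.

```bash
python3 -m creep '[[-10,0,0,0,0,0,87],[-20,0,0,0,0,0,87],[-30,0,0,0,0,0,87],[-30,0,0,0,0,0,87],[-20,0,0,0,0,0,87]]'; python3 -m creep '[[0,0,25,0,0,0,40],[0,0,40,0,0,0,20],[0,0,40,0,0,0,0],[0,0,5,0,0,0,0],[0,0,0,0,0,0,0]]'
python3 - <<'E'
from h import *
p,R,_=st();d=snap('wrist','w13');e=snap('scene','s13')
w=d['img'];s=e['img'];go([.5585,-.018,.2])
cv2.imwrite('pics/z13.png',np.hstack([cv2.resize(w[:,:,::-1],(400,300)),cv2.resize(s[140:215,270:370,::-1],(400,300),interpolation=cv2.INTER_NEAREST)]))
E
```

```text
time: 13.15
position: [0.4965, 0.1063, 0.4157]
tool_rot: [1.063, 1.294, -1.06]
ft_force: [0.9, -0.4, 1.1]
grip_width: 1.001
time: 13.65
position: [0.5181, -0.0035, 0.4132]
tool_rot: [1.065, 1.295, -1.064]
ft_force: [-0.6, 1.5, 0.9]
grip_width: 0.624
t 13.65 pos [ 0.5181 -0.0035  0.4132] grasp [ 0.5181 -0.0034  0.2492] q [ 0.625  0.074 -0.696  1.742  0.049  1.343  0.114] F [-0.6  1.5  0.9] w 0.6237
[[ 0.     0.981  0.193]
 [ 0.     0.193 -0.981]
 [-1.     0.    -0.   ]]
delta tool mm [49.2 36.3 25.2]
```

View pics/z13.png

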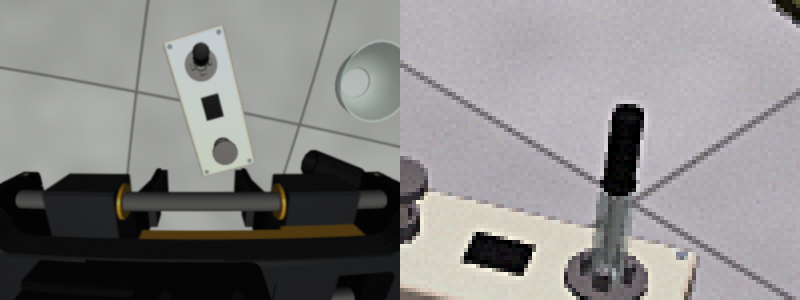

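The probe is seated upright with its collar on the vial. In the wrist picture the key disc is at about (288,193). I'll measure it.

Run:
```python
from h import *
d=load('w13');G=cv2.cvtColor(d['img'],cv2.COLOR_RGB2GRAY).astype(int);p,R,_=st(False)
print(G[193,288],G[193,262],G[170,285])
m=np.zeros(G.shape,np.uint8);m[165:222,262:318]=(np.abs(G[165:222,262:318]-G[193,288])<18)
n,l,s,c=cv2.connectedComponentsWithStats(m);i=l[193,288];print(s[i],c[i])
cn=cv2.findContours((l==i).astype(np.uint8),0,1)[0][0];e=cv2.minEnclosingCircle(cn);f=cv2.fitEllipse(cn);print(e,f)
cv2.imwrite('pics/z14.png',cv2.resize(d['img'][165:225,255:325,::-1],None,fx=8,fy=8,interpolation=cv2.INTER_CUBIC))
P=plane(d,f[0],.08);print('key',P,'dia',np.linalg.norm(plane(d,(f[0][0]-f[1][0]/2,f[0][1]),.08)-plane(d,(f[0][0]+f[1][0]/2,f[0][1]),.08)));go([P[0],P[1],.118])
```

```text
107 203 201
[272 181  32  30 718] [287.9178273  195.16155989]
((287.5, 194.5), 15.700418472290039) ((287.8576965332031, 195.15704345703125), (28.377046585083008, 30.606016159057617), 69.66180419921875)
key [ 0.55824939 -0.01892089  0.08      ] dia 0.03471503887575286
delta tool mm [131.2  35.9  26.1]
```

View pics/z14.png

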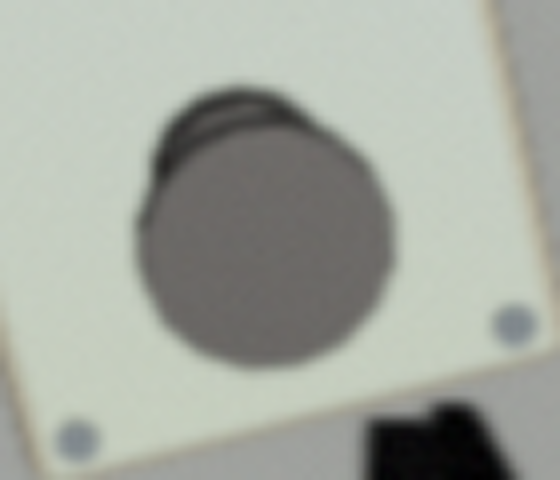

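```bash
python3 -m creep '[[20,12,9,0,0,0,0],[30,12,9,0,0,0,0],[30,12,8,0,0,0,0],[20,0,0,0,0,0,0],[0,0,0,0,0,0,0]]' 30;  python3 -m creep '[[0,0,0,0,0,0,0],[0,0,0,0,0,0,0],[0,0,0,0,0,0,0],[0,0,0,0,0,0,0],[0,0,0,0,0,0,0]]'
python3 - <<'E'
from h import *
p,R,_=st();d=snap('wrist','w15');e=snap('scene','s15')
w=d['img'];s=e['img'];go([.5583,-.0187,.098])
cv2.imwrite('pics/z15.png',np.hstack([cv2.resize(w[:,:,::-1],(400,300)),cv2.resize(s[140:215,235:335,::-1],(400,300),interpolation=cv2.INTER_NEAREST)]))
E
```

```text
time: 14.25
position: [0.5572, -0.0187, 0.31]
tool_rot: [1.059, 1.303, -1.063]
ft_force: [-0.6, 0.2, -0.6]
grip_width: 0.082
time: 14.75
position: [0.5584, -0.0204, 0.3134]
tool_rot: [1.062, 1.295, -1.062]
ft_force: [-0.4, -0.1, 0.4]
grip_width: 0.006
t 14.75 pos [ 0.5584 -0.0204  0.3134] grasp [ 0.5586 -0.0205  0.1494] q [ 0.585  0.256 -0.679  1.777  0.174  1.168  0.051] F [-0.4 -0.1  0.4] w 0.0061
[[ 0.001  0.98   0.197]
 [-0.     0.197 -0.98 ]
 [-1.     0.001  0.001]]
delta tool mm [51.   0.2 -1.8]
```

View pics/z15.png

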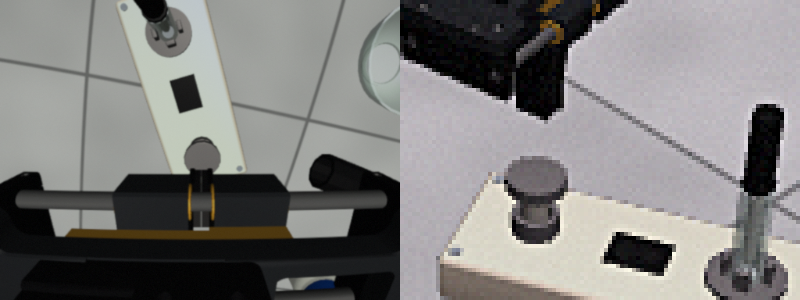

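The closed fingertips are above the key disc, in line with it, and the seated probe is well clear. I'll descend to just above the key, then press gently.

```bash
python3 -m creep '[[15,0,-2,0,0,0,0],[20,0,0,0,0,0,0],[10,0,0,0,0,0,0],[0,0,0,0,0,0,0],[0,0,0,0,0,0,0]]';  python3 -m creep '[[0,0,0,0,0,0,0]]'
python3 - <<'E'
from h import *
p,R,_=st();go([.5583,-.0187,.098]);e=snap('scene','s16');w=snap('wrist','w16')['img']
s=e['img']
cv2.imwrite('pics/z16.png',np.hstack([cv2.resize(w[150:300,150:350,::-1],(400,300)),cv2.resize(s[140:215,235:335,::-1],(400,300),interpolation=cv2.INTER_NEAREST)]))
E
```

```text
time: 15.35
position: [0.558, -0.0183, 0.2676]
tool_rot: [1.062, 1.297, -1.062]
ft_force: [0.2, -0.8, 0.2]
grip_width: 0.004
time: 15.45
position: [0.5583, -0.0183, 0.2684]
tool_rot: [1.063, 1.295, -1.061]
ft_force: [1.0, 0.3, -0.1]
grip_width: 0.009
t 15.45 pos [ 0.5583 -0.0183  0.2684] grasp [ 0.5586 -0.0183  0.1044] q [ 0.566  0.305 -0.668  1.822  0.212  1.086  0.019] F [ 1.   0.3 -0.1] w 0.0088
[[ 0.001  0.98   0.197]
 [-0.     0.197 -0.98 ]
 [-1.     0.001  0.   ]]
delta tool mm [ 6.4 -0.3  0.3]
```

View pics/z16.png

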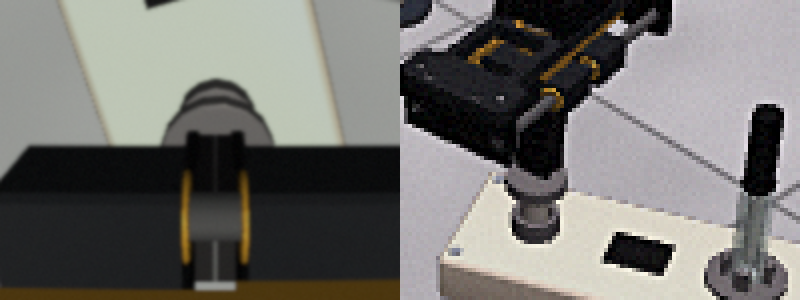

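```bash
python3 -m creep '[[2,0,0,0,0,0,0],[2,0,0,0,0,0,0],[0,0,0,0,0,0,0],[0,0,0,0,0,0,0]]';  python3 -m creep '[[2,0,0,0,0,0,0],[0,0,0,0,0,0,0]]';  python3 -m creep '[[2,0,0,0,0,0,0],[0,0,0,0,0,0,0]]'; python3 -m creep '[[2,0,0,0,0,0,0],[0,0,0,0,0,0,0]]'
```

```text
time: 15.95
position: [0.5579, -0.0185, 0.2636]
tool_rot: [1.062, 1.296, -1.062]
ft_force: [-0.6, -0.3, -0.5]
grip_width: 0.009
time: 16.15
position: [0.5581, -0.0184, 0.2618]
tool_rot: [1.062, 1.296, -1.062]
ft_force: [0.9, 0.4, 1.1]
grip_width: 0.006
time: 16.35
position: [0.5581, -0.0184, 0.2598]
tool_rot: [1.062, 1.296, -1.062]
ft_force: [0.2, -0.3, 2.1]
grip_width: 0.002
time: 16.55
position: [0.5581, -0.0184, 0.2577]
tool_rot: [1.062, 1.296, -1.062]
ft_force: [0.8, -0.4, 2.5]
grip_width: 0.008
```

```bash
python3 -m creep '[[2,0,0,0,0,0,0],[2,0,0,0,0,0,0],[0,0,0,0,0,0,0],[0,0,0,0,0,0,0]]';  python3 -m creep '[[1,0,0,0,0,0,0],[0,0,0,0,0,0,0],[0,0,0,0,0,0,0]]';python3 - <<'E'
from h import *
from bench import monitor
p,R,_=st();e=snap('scene','s17')
s=e['img'];b=load('s15')['img']
cv2.imwrite('pics/z17.png',np.hstack([cv2.resize(b[165:210,245:305,::-1],(400,300),interpolation=cv2.INTER_NEAREST),cv2.resize(s[165:210,245:305,::-1],(400,300),interpolation=cv2.INTER_NEAREST)]))
for z in (.08,.07,.06): print(z,proj(e,[.5583,-.0187,z]).round(1))
E
python3 -m creep '[[0,0,0,0,0,0,0]]';python3 -m creep '[[0,0,0,0,0,0,0]]';python3 -m creep '[[0,0,0,0,0,0,0]]'
```

```text
time: 16.95
position: [0.5581, -0.0184, 0.2539]
tool_rot: [1.062, 1.296, -1.062]
ft_force: [0.7, 0.9, 4.5]
grip_width: 0.005
time: 17.25
position: [0.5581, -0.0184, 0.2529]
tool_rot: [1.062, 1.296, -1.062]
ft_force: [0.8, -0.7, 3.0]
grip_width: 0.009
t 17.25 pos [ 0.5581 -0.0184  0.2529] grasp [ 0.5582 -0.0184  0.0889] q [ 0.559  0.324 -0.663  1.835  0.227  1.058  0.008] F [ 0.8 -0.7  3. ] w 0.009
[[ 0.001  0.98   0.197]
 [-0.     0.197 -0.98 ]
 [-1.     0.001  0.   ]]
0.08 [269.8 183.1]
0.07 [269.8 186.2]
0.06 [269.7 189.3]
time: 17.4
position: [0.5581, -0.0184, 0.2529]
tool_rot: [1.062, 1.296, -1.062]
ft_force: [1.5, 0.3, 4.3]
grip_width: 0.006
time: 17.5
position: [0.5581, -0.0184, 0.2529]
tool_rot: [1.062, 1.296, -1.062]
ft_force: [1.1, 0.8, 4.0]
grip_width: 0.004
time: 17.6
position: [0.5581, -0.0184, 0.2529]
tool_rot: [1.062, 1.296, -1.062]
ft_force: [2.4, -0.5, 4.3]
grip_width: 0.009
```

View pics/z17.png

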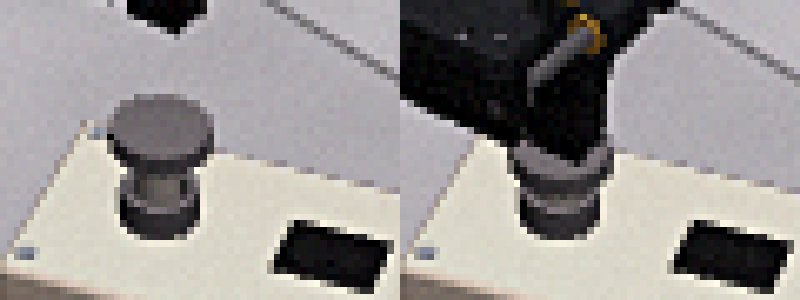

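```bash
python3 -m creep '[[1,0,0,0,0,0,0],[0,0,0,0,0,0,0],[0,0,0,0,0,0,0]]';python3 - <<'E'
from h import *
from bench import monitor
p,R,_=st();F=[]
B=[];A=[]
e=snap('scene','s18');F.append(monitor.get_state()['ft_force'][2])
for i in range(8):
    snap('scene','s18b');F.append(monitor.get_state()['ft_force'][2])
print('Fz',np.round(F,1),np.mean(F),monitor.get_state()['position'])
g=lambda n:cv2.cvtColor(load(n)['img'],cv2.COLOR_RGB2GRAY).astype(float)
b=g('s15');a=g('s18')
# outline of disc at right and left: columns 262..275, lower-edge rows
cv2.imwrite('pics/z18.png',np.hstack([cv2.resize(load(n)['img'][170:206,252:292,::-1],(400,360),interpolation=cv2.INTER_CUBIC) for n in ('s15','s18')]))
for z in (.07,.05): print(z,proj(e,[.5583,-.0187,z]).round(2))
# sub-pixel vertical shift of the disc's left/right rim patch
for c in (261,262,275,276): print(c,b[178:200,c].astype(int).tolist(),a[178:200,c].astype(int).tolist())
E
```

```text
time: 17.9
position: [0.5581, -0.0185, 0.2518]
tool_rot: [1.062, 1.296, -1.062]
ft_force: [1.2, 0.6, 4.6]
grip_width: 0.007
t 17.9 pos [ 0.5581 -0.0185  0.2518] grasp [ 0.5582 -0.0185  0.0878] q [ 0.559  0.325 -0.662  1.836  0.228  1.056  0.007] F [1.2 0.6 4.6] w 0.0074
[[ 0.001  0.98   0.197]
 [-0.     0.197 -0.98 ]
 [-1.     0.001  0.   ]]
Fz [4.7 4.1 4.3 5.4 5.2 3.6 5.4 4.7 4.9] 4.706736124862722 [ 0.5580852  -0.01842406  0.25186226]
0.07 [269.76 186.21]
0.05 [269.59 192.27]
261 [176, 170, 182, 180, 151, 129, 101, 0, 109, 114, 235, 224, 213, 214, 217, 219, 219, 225, 223, 220, 216, 215] [13, 16, 9, 14, 0, 13, 11, 2, 0, 82, 46, 45, 112, 242, 228, 227, 221, 221, 224, 221, 216, 216]
262 [174, 178, 175, 126, 93, 108, 107, 101, 35, 6, 61, 240, 231, 226, 229, 167, 167, 175, 177, 241, 233, 222] [8, 12, 2, 1, 2, 10, 8, 12, 1, 42, 109, 65, 3, 8, 187, 181, 173, 178, 178, 242, 232, 223]
275 [180, 174, 183, 135, 95, 98, 102, 105, 77, 29, 36, 120, 231, 222, 227, 229, 235, 238, 242, 236, 227, 221] [0, 33, 31, 31, 28, 25, 87, 42, 83, 119, 109, 98, 32, 33, 135, 246, 242, 241, 236, 240, 229, 222]
276 [173, 174, 177, 179, 131, 121, 88, 55, 63, 61, 189, 232, 217, 220, 218, 213, 214, 216, 222, 214, 217, 210] [203, 199, 195, 201, 198, 196, 196, 195, 143, 78, 47, 75, 68, 181, 235, 223, 218, 221, 220, 215, 218, 215]
```

View pics/z18.png

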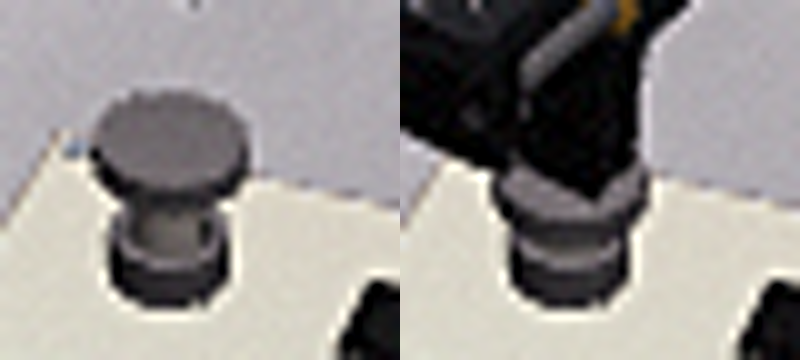

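The key has moved down 3.0 px (10 mm is about 3.1 px). The tool pose gives 10.1 mm and the force averages 4.7 N, against about 5 N expected, so all three agree. One last look at the whole scene before handing in.

```bash
python3 -m creep '[[0,0,0,0,0,0,0],[0,0,0,0,0,0,0],[0,0,0,0,0,0,0]]'; python3 -c "
from h import *
snap('scene','s19')"
```

```text
time: 18.65
position: [0.5581, -0.0184, 0.2518]
tool_rot: [1.062, 1.296, -1.062]
ft_force: [3.4, 0.3, 3.6]
grip_width: 0.007
```

View pics/s19.png

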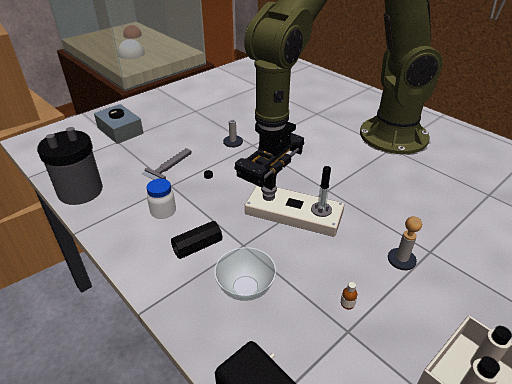

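The probe stands in the vial at (325,190) and its own stand at (232,133) is empty. The brush at (410,240), bowl, log, jar, dropper, scraper and cap are all where they started, and the fingers hold the key at (268,193). I'm handing it in now.

```bash
python3 -c "
from bench import ctrl
print(ctrl.close_job())"
```

```text
the job is handed in; nothing more can be done
None
```

The job is handed in, at about 18.7 s on the robot's clock. The probe is in the vial, and the robot is still holding the key about half-way down.

- **Probe:** I pushed it down until contact showed 6.7 N with the grip point at 139.7 mm, against 140 mm expected when fully home. I then let it go. Pictures after the release show it upright with its collar on the vial's mouth.
- **Key:** The closed fingertips hold it about 10.1 mm down by the tool pose. The camera shows about 3.0 px of movement, where 10 mm would be 3.1 px. It was never pressed further than this.
- **Other things:** In the last scene picture the brush, bowl, log, jar, dropper, scraper and cap look unmoved.

**Checks that disagreed:**
- **Key force:** Readings were noisy, 3.6–5.4 N and 4.7 N on average, a little under the stated 5 N or so. The last one was 3.6 N, with 3.4 N sideways.
- **Vial mouth:** The scene camera placed it about 2 mm away from where the wrist camera did. I used the wrist camera, and the probe went in without any sideways force building up.
- **Probe position:** My first reading from the top view was about 7 mm off, because the mask caught only part of the handle. The wrist camera corrected it before the grasp.

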